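# Close up the row of card games and lock the display stop

## Robot

A 6-joint arm with a two-finger parallel gripper is mounted at the origin on the work surface. World frame = base frame: x ahead of the robot, y to its left, z up, the work surface at z = 0. Lengths are in m, angles in degrees, forces in N, time in s.
With the tool pointing down it reaches from about 0.375 to 0.9 m from the base axis. Payload 3.1 kg.
Tool frame: the origin (TCP) lies midway between the tips of the shut fingers; the grasp point (between the pads) lies 19 mm behind it; z points along the fingers, y is the direction in which the jaws open and shut (so a half turn about z gives the same grasp; the last joint's range is limited). The gripper opens to 87 mm and grips with 3 to 60 N. Pads are 19 mm wide; open, the fingers measure 117 mm over their backs; the gripper's body (75 mm by 190 mm) begins 51 mm behind the grasp point.
Start: joints at [-75.487, 30.224, 82.088, -0, 67.689, -10.227], TCP at [0.262, -0.568, 0.223] pointing down, gripper open.
Joint ranges: [-176.69, 176.69], [-43.24, 126.21], [12.49, 139.97], [-82, 262], [0, 151.66], [-163.58, 163.58]. Speed limits (degrees/s): [159.86, 159.86, 180, 180, 180, 180].

## Interface

Orientations are given as a 3x3 rotation matrix whose columns are the frame's x, y, z axes.
In Python, from rig import status, vision, bot, models gives the robot as it stands.
- The arm moves only by the tool send_rows, never from a script. Its argument "moves" is a list of rows, each a list of 7 numbers: the shift along the tool's x, y, z in units of 25 mm (1.0 is 25 mm), then the turn, a rotation vector about the tool's x, y, z in units of 10 degrees (1.0 is 10 degrees), then the closure, from -1 (fully open) to 1 (shut), so that 0 is half open. In form: [[dx, dy, dz, rx, ry, rz, hand], ...]. A call has 1 to 12 rows; each row shifts and turns the commanded pose from where the row before left it, along the tool's axes as they then stand; what a row does not reach is not made up. A row lasts 1/8 s, in which the tool goes at most 62.5 mm and 10.7 degrees, less where a joint would pass 70% of its speed; a pose out of reach is approached as far as the arm can. A call is refused whole if a number of a shift passes 1 or a number of a turn 1, either way. A call with a gripper value outside its range is refused whole. The fingers move at their own pace and stop on an object; the grip force is fixed at half the most. Time passes only in rows, so rows that do not move let the fingers close. It gives the time, the measured TCP pose, the force and the opening at its end, in the units of the state.
- status.read_state(): the state, without advancing time (a new reading comes with each control period).
- vision.capture(name): name is "scene" or "top"; returns a dict with "img" (420x560x3 uint8, red, green, blue), "depth" (420x560 float32, m along the optical axis (not along the pixel's ray), 0 where there is no reading), "fx", "fy", "cx", "cy" (pixels), "distortion" ([k1, k2, p1, p2, k3] as OpenCV has them; the pictures are not rectified), "pose" (4x4, takes a point from camera to world coordinates). Camera axes: x right, y up, looking along -z (the intrinsics and any distortion apply to the point x, -y, -z); pixel columns grow to the right and rows downward; lengths in m; the calibration is good to about 2 mm. A picture is of the moment at which its call begins.
- bot.hand_in(): hands the job in, once; it reports no verdict.
Trained networks look in the newest picture that a camera, given by its name, has taken for a name from the list of things; names that differ only in an ending like _2 or _b are one class to them, and where a whole thing is asked for, a point or a joint stands for the part that bears it (a point fixed in the world has none). Each returns a list of dicts, best first, with "confidence" (0 to 1); they miss things now and then, are a little off and sometimes report something else, mostly with a low value. They report only what shows in the picture. A call takes as long as a camera call. They do not tell look-alikes from the thing itself.
- models.masks_of(camera, name): "mask" (420x560 bool, what is visible of it) and "extent" ([left, top, right, bottom] in pixels, round what is visible of it).
- models.landmark_of(camera, name): "point" ([column, row] in pixels: a listed point, or the origin of a listed thing).
The state is a dict: "time_s": time; "joint_positions": joint angles; "qvel": joint speeds; "tau": joint torques, N m; "position": TCP position; "tcp_rot": TCP orientation; "force": force on the tool from outside, world axes, zero at the start; "moment": the same for the moment, N m; "opening": opening from 0.0 (shut) to 1.0 (fully open).
Only numpy, scipy, OpenCV 4.12 (cv2) and the standard library are available. Lean on these libraries where they do the work, as an engineer would, in place of code of your own. Each camera call takes 0.05 s, during which the arm holds its last target.

## Task

On the counter's display tray, push the sliding end stop up against the row of boxed card games until the whole row stands closed up, with no gaps, against the tray's fixed end panel; then turn the stop's loose wing nut clockwise (seen from above) with repeated strokes of a fingertip against its wings until it is finger-tight and turns no further, with the stop still against the row. Only touch and push: grip or lift nothing and do not force the wing nut, keep the games standing upright in the tray, and leave the other things on the counter where they are.

Things in the scene. Friction and masses are not known exactly. Their poses are not given: they have to be found in the camera images.
- tray: Grey sheet-steel display tray fixed on the counter, 120 (its x) by 360 mm (its y), floor top 5 mm above the counter, side rims 12 mm high. Origin: centre of its underside. +y is the sliding direction, roughly to the robot's left (turned up to 35 degrees), towards the fixed end panel, 76 mm high, inner face at y = +178 mm, where the games stand.
- stop (a joint): How far (m) the dark steel end stop has slid along the tray's +y: 0.118 when the four games are closed up (the boxes then stop it solidly), 0 to 0.06 at the start. It slides at about 4 N plus up to 7 N for the boxes and stays where it is left. While the wing nut is loose a finger force over 4 N towards -y slides it back; over the nut's last radian the clamp bites, and when tight it holds the stop against 30 N.
- stop_plate (a point): Middle of the back (-y side, away from the games) of the stop's upright plate, 57 mm above the counter, above the wing nut: a place to push towards +y. Moves with the stop, an L of 3 mm sheet: upright plate 90 mm wide, top 70 mm above the counter; foot 78 mm wide reaching 97 mm back from the plate's face, foot top 9 mm above the counter.
- clamp: Steel washer under the wing nut, 24 mm across, on a 10 mm stud (top 31 mm above the counter) on the stop's foot, 50 mm behind the back of the upright plate. Origin: on the wing nut's vertical axis, 8 to 10 mm above the counter. Only 19 mm is left between a lobe and the plate, so stroke on the sides away from the plate.
- wing_nut (a joint): Turn of the wing nut about its vertical axis (rad), growing clockwise seen from above: 6.283 is fully tight (wings square across the tray; slightly springy stop), 0.4 to 3.0 at the start. It turns at 0.03 N m (1.5 N at a lobe), rising to 0.06 N m over the last radian, stays where it is left, sinks 1.5 mm a turn. On the tray's -x side a clockwise stroke pushes the stop towards the games, on the +x side away.
- wing_tip (a point): Near the outer end of one lobe of the steel wing nut, 30 mm from its axis; the other is opposite. Two round upright lobes 22 mm in diameter, 5 mm thick, 62 mm over both tips, from 20 to 42 mm above the counter; hub 20 mm across. This point is 30 mm above the counter.
- game0: Boxed card game standing in the tray, 105 (its x, across the tray) by 24 (its y, along the tray) by 72 mm high, about 70 g. Origin: centre of its underside. One of four in loose order with gaps of some millimetres.
- game1: Boxed card game standing in the tray, 105 (its x, across the tray) by 28 (its y, along the tray) by 72 mm high, about 90 g. Origin: centre of its underside. One of four in loose order with gaps of some millimetres.
- game2: Boxed card game standing in the tray, 105 (its x, across the tray) by 32 (its y, along the tray) by 72 mm high, about 110 g. Origin: centre of its underside. One of four in loose order with gaps of some millimetres.
- game3: Boxed card game standing in the tray, 105 (its x, across the tray) by 36 (its y, along the tray) by 72 mm high, about 130 g. Origin: centre of its underside. One of four in loose order with gaps of some millimetres.
- miniature: Bystander: gaming figure 45 mm high on a 32 mm round base; origin at the centre of its underside.
- paint_pot_a: Bystander: paint pot 32 mm across, 39 mm high; origin at the centre of its underside.
- paint_pot_b: Bystander: paint pot 32 mm across, 39 mm high; origin at the centre of its underside.
- die: Bystander: 22 mm die; origin at the centre of its underside.
- marker: Bystander: marker pen lying on the counter, 125 mm long (its x), 14 mm thick; origin under its middle.
- carded_figure: Bystander: toy figure in a blister on a 190 by 130 mm card lying flat, 32 mm high; origin at the centre of its underside.
- flat_game: Bystander: boxed game lying flat, 150 by 150 by 40 mm; origin at the centre of its underside.
There are look-alikes about, which are no part of the job. What is shaped like the game2 but pink or purple is not meant.

How it is judged (in metres and radians):
On the way, in this order (a step that is already met when the one before it is completed fails the run):
1. the stop is up against the closed row while the wing nut is still loose (value of joint stop between 0.113 and 0.123 m and value of joint wing_nut below 5.883 rad), for 0.2 s.
2. the wing nut is turned finger-tight with the stop still against the row (value of joint stop between 0.113 and 0.123 m and value of joint wing_nut above 6.083 rad), for 0.2 s.
At the end, for the whole second after the job is handed in: The stop is within 5 mm of standing against the fully closed row (stop joint 0.113 to 0.123), the wing nut is within 0.2 rad of fully tight (joint above 6.08), and all four games stand upright (within 0.1 rad) on the tray floor (all of step 2 and linear speed of clamp below 0.01 m/s and angle between each of game0, game1, game2, game3's own z axis and vertical below 0.1 rad and z of each of game0, game1, game2, game3 in the frame of tray below 0.012 m); the robot touches nothing.
It fails at once if a game is lifted, carried or toppled (z of any of game0, game1, game2, game3 in the frame of tray above 0.025 m or angle between any of game0, game1, game2, game3's own z axis and vertical above 0.4 rad).
It fails at once if the wing nut is gripped or forced (more than 30 N on it) (contact force between the fingers and clamp above 30 N).
It fails at once if another thing on the counter is moved by more than 30 mm or lifted (distance of any of miniature, paint_pot_a, paint_pot_b, die, marker, carded_figure, flat_game from where it was at the start of the episode above 0.03 m).
It also fails if it takes over 64 s, if anything falls off the work surface, if the arm or the gripper's body presses on something with over 40 N, if the wrist force passes 120 N, or if a joint passes its speed limit or range.

## Working session

There is one attempt and no reset: what is moved stays moved. The work goes in short steps, Python scripts to look and compute and a tool call to move; the robot and the scene stay as the last step left them, time stands still between calls to the robot, and variables do not carry over. Pictures are saved under pics/ and viewed, and the job is handed in when it is done.

Besides the shell and the picture viewer there is one more tool, called after "Call:" by a JSON object that holds its "method" and its "body". send_rows: Moves the arm, as the interface text tells. Its arguments: {"type":"object","properties":{"moves":{"type":"array"}},"required":["moves"]}

```bash
ls; mkdir -p pics; cat > h.py <<'E'
import numpy as np, cv2
from rig import status, vision, bot, models
def cap(n,save=None):
    c=vision.capture(n)
    if save: cv2.imwrite('pics/'+save,c['img'][:,:,::-1])
    return c
def ray(c,px):
    K=np.array([[c['fx'],0,c['cx']],[0,c['fy'],c['cy']],[0,0,1.]])
    u=cv2.undistortPoints(np.array([[px]],float),K,np.array(c['distortion'],float))[0,0]
    d=np.array([u[0],-u[1],-1.]);P=np.array(c['pose'])
    return P[:3,3],P[:3,:3]@d
def at_z(c,px,z):
    o,d=ray(c,px); return o+d*(z-o[2])/d[2]
def at_d(c,px):
    o,d=ray(c,px); return o+d*c['depth'][int(round(px[1])),int(round(px[0]))]
def proj(c,p):
    P=np.linalg.inv(np.array(c['pose']));q=P[:3,:3]@p+P[:3,3]
    K=np.array([[c['fx'],0,c['cx']],[0,c['fy'],c['cy']],[0,0,1.]])
    return cv2.projectPoints(np.array([[q[0],-q[1],-q[2]]]),np.zeros(3),np.zeros(3),K,np.array(c['distortion'],float))[0].ravel()
E
python3 - <<'E'
from h import *
np.set_printoptions(precision=4,suppress=True)
s=status.read_state(); print(s['position'],s['tcp_rot'],s['opening'],s['time_s'])
for n in ['top','scene']:
    c=cap(n,n+'0.png'); print(n,np.array(c['pose'])[:3,3],c['fx'])
    for t,z in [('tray',0),('stop_plate',.057),('clamp',.009),('wing_tip',.03),('game0',.005),('game1',.005),('game2',.005),('game3',.005)]:
        for r in models.landmark_of(n,t)[:3]:
            print(t,r['confidence'],np.array(r['point']),at_z(c,r['point'],z),at_d(c,r['point']))
E
```

```text
pics
[ 0.2614 -0.5669  0.2215] [[ 0.9082  0.4185 -0.0006]
 [ 0.4185 -0.9082  0.0021]
 [ 0.0004 -0.0022 -1.    ]] 0.9984654365446636 0.0
top [0.3482 0.0358 1.4037] 492.01108304612126
tray 0.84 [284.3 224.8] [ 0.5148 -0.0104  0.    ] [ 0.5144 -0.0103  0.0039]
stop_plate 0.81 [304.1 221.3] [ 0.5182 -0.0632  0.057 ] [ 0.5237 -0.0664  0.0135]
clamp 0.63 [320.3 226.7] [ 0.5091 -0.113   0.009 ] [ 0.5065 -0.1105  0.0322]
wing_tip 0.74 [105.6 268.6] [0.3862 0.4812 0.03  ] [0.386  0.4789 0.0371]
wing_tip 0.47 [332.3 219.4] [ 0.5277 -0.1448  0.03  ] [ 0.5303 -0.1474  0.0105]
wing_tip 0.24 [272.1 224.2] [0.5127 0.0249 0.03  ] [0.5071 0.0253 0.0765]
game0 0.91 [255.7 224.4] [0.5147 0.0716 0.005 ] [0.506  0.0697 0.0785]
game0 0.87 [234.4 171.2] [0.6696 0.1353 0.005 ] [0.6537 0.1304 0.0742]
game0 0.81 [192.5 227.5] [0.5044 0.2513 0.005 ] [0.4975 0.2418 0.0665]
game1 0.91 [255.7 224.4] [0.5147 0.0716 0.005 ] [0.506  0.0697 0.0785]
game1 0.87 [234.4 171.2] [0.6696 0.1353 0.005 ] [0.6537 0.1304 0.0742]
game1 0.81 [192.5 227.5] [0.5044 0.2513 0.005 ] [0.4975 0.2418 0.0665]
game2 0.91 [255.7 224.4] [0.5
[... 983 characters left out ...]
me0 0.7 [296.4 162. ] [0.3781 0.2158 0.005 ] [0.3893 0.204  0.0193]
game1 0.94 [289.3 206.6] [0.5232 0.0336 0.005 ] [0.5386 0.0178 0.0279]
game1 0.8 [308.9 186.7] [0.5023 0.1529 0.005 ] [0.5525 0.0962 0.0778]
game1 0.7 [296.4 162. ] [0.3781 0.2158 0.005 ] [0.3893 0.204  0.0193]
game2 0.94 [289.3 206.6] [0.5232 0.0336 0.005 ] [0.5386 0.0178 0.0279]
game2 0.8 [308.9 186.7] [0.5023 0.1529 0.005 ] [0.5525 0.0962 0.0778]
game2 0.7 [296.4 162. ] [0.3781 0.2158 0.005 ] [0.3893 0.204  0.0193]
game3 0.94 [289.3 206.6] [0.5232 0.0336 0.005 ] [0.5386 0.0178 0.0279]
game3 0.8 [308.9 186.7] [0.5023 0.1529 0.005 ] [0.5525 0.0962 0.0778]
game3 0.7 [296.4 162. ] [0.3781 0.2158 0.005 ] [0.3893 0.204  0.0193]
```

```bash
python3 - <<'E'
import cv2
for n in ['top','scene']:
    a=cv2.imread(f'pics/{n}0.png')
    x0,y0,w,h=(160,140,220,165) if n=='top' else (200,140,200,150)
    cv2.imwrite(f'pics/{n}0c.png',cv2.resize(a[y0:y0+h,x0:x0+w],(800,600),interpolation=cv2.INTER_CUBIC))
E
```

```text
(no output)
```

View pics/top0.png

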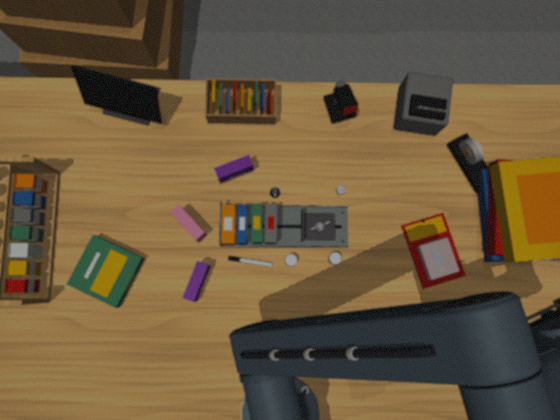

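View pics/scene0.png

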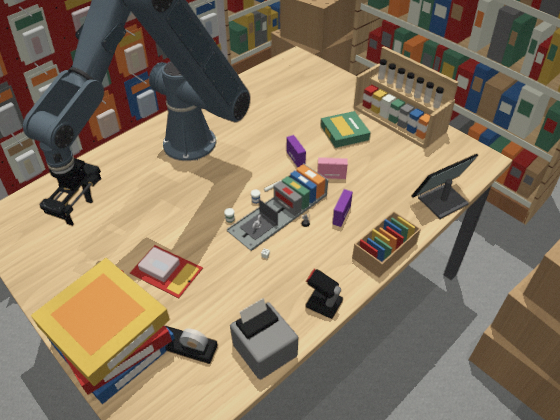

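```bash
ls pics
```

```text
scene0.png
scene0c.png
top0.png
top0c.png
```

View pics/top0c.png

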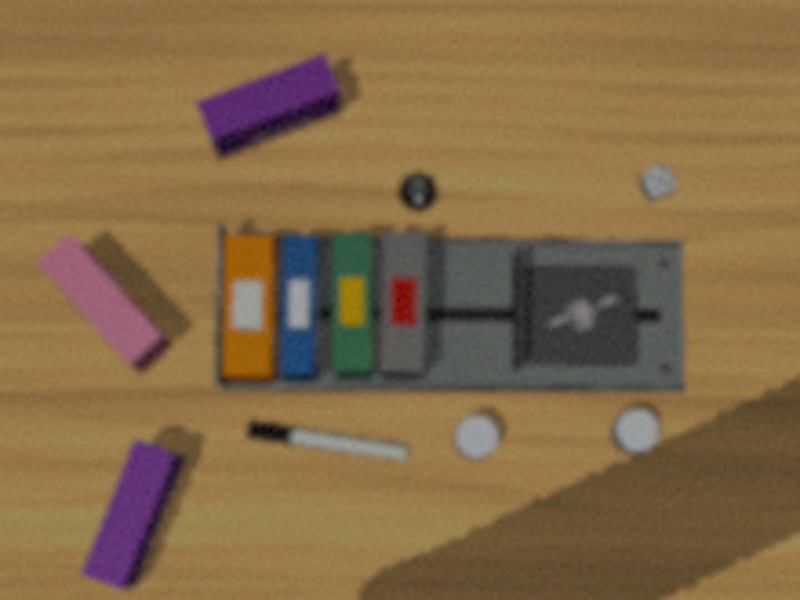

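View pics/scene0c.png

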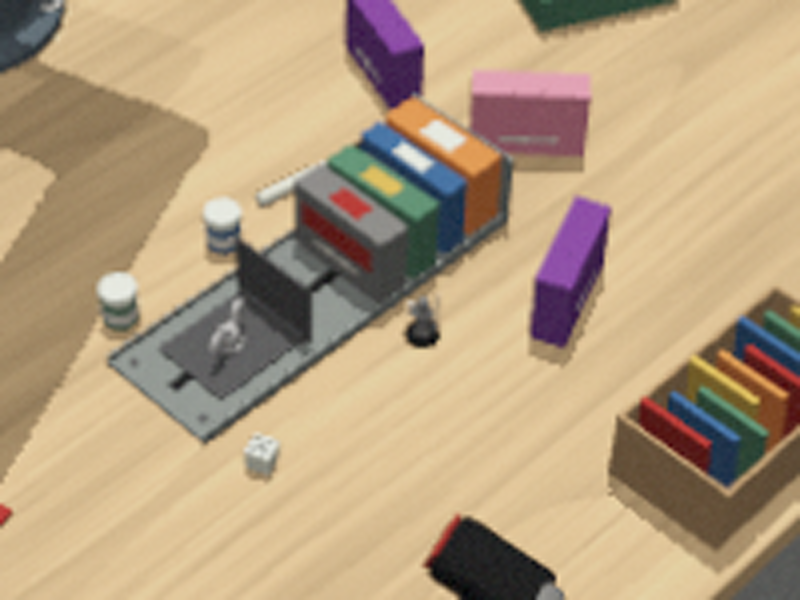

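The top view shows the tray running nearly level in the picture, with its end panel on the left near column 220 and its right end near column 348. The games stand at columns 228–272: orange, blue, green and grey. The stop plate is at about (303,222) and the wing nut at (320,226), with its wings at roughly 23° in the image. The pink thing at (189,223) and the purple ones at (234,168) and (197,281) are the look-alikes, and all of them are outside the tray. Next I'll measure the tray and nut precisely.

```bash
python3 - <<'E'
from h import *
np.set_printoptions(precision=4,suppress=True)
c=cap('top')
f=lambda x,y:(160+x*.275,140+y*.275)
for n,p,z in [('rimBL',(222,387),.012),('rimBR',(683,388),.012),('rimTR',(682,240),.012),('slotL',(440,313),.005),('slotR',(660,315.5),.005),('nut',(583,314),.035),('wA',(618,298),.035),('wB',(548,328),.035),('foot TR',(637,268),.009),('foot BR',(637,366),.009),('plate top',(516,247),.07),('plate bot',(516,370),.07),('potb',(637,430),.039),('pota',(478,436),.039)]:
    print(n,at_z(c,f(*p),z))
# top cloud
d=c['depth'];H,W=d.shape
uu,vv=np.meshgrid(np.arange(W),np.arange(H))
m=(uu>205)&(uu<365)&(vv>190)&(vv<260)
pts=np.array([at_d(c,(u,v)) for u,v in zip(uu[m],vv[m])])
np.save('pts.npy',pts)
img=c['img'][m]
nut=(pts[:,2]>.022)&(pts[:,2]<.05)&(abs(pts[:,1]+.107)<.04)&(abs(pts[:,0]-.51)<.04)
print('nut pts',nut.sum(),pts[nut].mean(0)); q=pts[nut][:,:2]; w,v=np.linalg.eigh(np.cov(q.T)); print(w,v[:,1])
pl=(pts[:,2]>.055)&(pts[:,2]<.08)&(pts[:,1]<-.02)
print('plate',pl.sum(),pts[pl].mean(0),pts[pl].min(0),pts[pl].max(0)); q=pts[pl][:,:2]; w,v=np.linalg.eigh(np.cov(q.T)); print(w,v[:,1])
mk=models.masks_of('top','tray')[0]; print(mk['confidence'],mk['extent'])
cs,_=cv2.findContours(mk['mask'].astype(np.uint8),0,1); r=cv2.minAreaRect(max(cs,key=cv2.contourArea)); print(r)
for t in ['wing_nut','stop_plate']:
    for mm in models.masks_of('top',t)[:2]: print(t,mm['confidence'],mm['extent'],np.argwhere(mm['mask']).mean(0)[::-1])
big=cv2.resize(c['img'][195:257,285:355],(800,708),interpolation=cv2.INTER_CUBIC)[:600]
cv2.imwrite('pics/nut0.png',big[:,:,::-1])
E
```

```text
rimBL [0.4505 0.1683 0.012 ]
rimBR [ 0.4524 -0.1905  0.012 ]
rimTR [ 0.5692 -0.1915  0.012 ]
slotL [ 0.5105 -0.0008  0.005 ]
slotR [ 0.5099 -0.1743  0.005 ]
nut [ 0.5071 -0.1103  0.035 ]
wA [ 0.5198 -0.1375  0.035 ]
wB [ 0.4961 -0.0833  0.035 ]
foot TR [ 0.547 -0.156  0.009]
foot BR [ 0.4696 -0.1551  0.009 ]
plate top [ 0.5535 -0.0563  0.07  ]
plate bot [ 0.4605 -0.0561  0.07  ]
potb [ 0.4181 -0.1505  0.039 ]
pota [ 0.4127 -0.0293  0.039 ]
nut pts 62 [ 0.5103 -0.1107  0.032 ]
[0.     0.0002] [-0.3831  0.9237]
plate 35 [ 0.5108 -0.0592  0.0683] [ 0.4656 -0.0596  0.0556] [ 0.553  -0.0575  0.0733]
[0.     0.0007] [-1.     -0.0036]
0.63 [220.8, 201.5, 345.9, 247.1]
((292.5, 226.5), (43.0, 111.0), 90.0)
wing_nut 0.6 [311.9, 220.3, 328.5, 230.1] [319.7013 225.7532]
stop_plate 0.81 [300.6, 209.5, 338.1, 240.0] [317.1585 225.6484]
```

View pics/nut0.png

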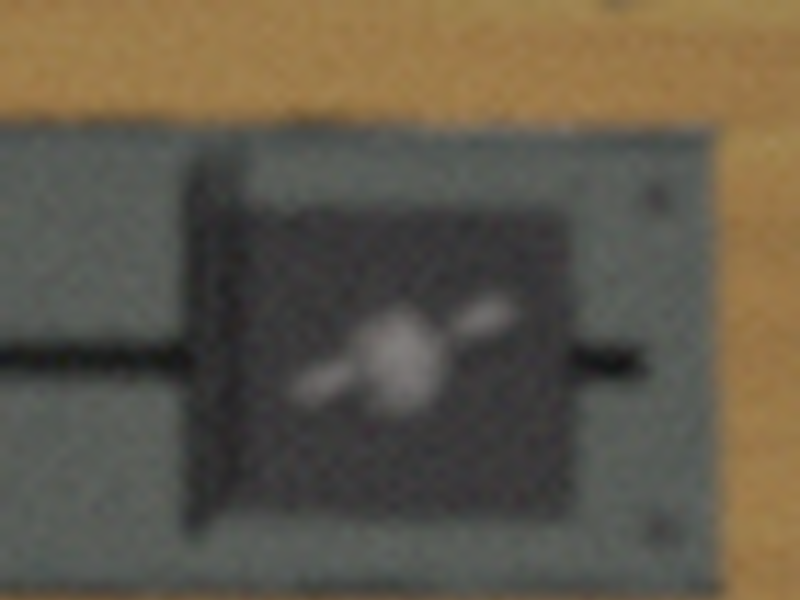

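Call:
{"method": "send_rows", "body": {"moves": [[0,0,0,0,0,-1,1],[0,0,0,0,0,-1,1],[0,0,0,0,0,-1,1],[0,0,0,0,0,-1,1],[0,0,0,0,0,-1,1],[0,0,0,0,0,-1,1],[0,0,0,0,0,-0.53,1],[0,0,0,0,0,0,1]]}}

```text
time_s: 2.1
position: [0.2616, -0.5676, 0.2225]
tcp_rot: [[0.0, 1.0, 0.0], [1.0, -0.0, 0.0], [0.0, 0.0, -1.0]]
force: [0.2, 0.8, -1.1]
opening: 0.173
```

Call:
{"method": "send_rows", "body": {"moves": [[0.96,0.5,0,0,0,0,1],[0.96,0.5,0,0,0,0,1],[0.96,0.5,0,0,0,0,1],[0.96,0.5,0,0,0,0,1],[0.96,0.5,0,0,0,0,1],[0.96,0.5,0,0,0,0,1],[0.96,0.5,0,0,0,0,1],[0.96,0.5,0,0,0,0,1],[0.96,0.5,0,0,0,0,1],[0.96,0.5,0,0,0,0,1]]}}

```text
time_s: 3.35
position: [0.3871, -0.326, 0.2227]
tcp_rot: [[-0.0, 1.0, 0.0], [1.0, 0.0, -0.0], [-0.0, 0.0, -1.0]]
force: [-0.0, -0.7, 0.3]
opening: 0.007
```

Call:
{"method": "send_rows", "body": {"moves": [[0.96,0.5,0,0,0,0,1],[0.96,0.5,0,0,0,0,1],[0.96,0.5,0,0,0,0,1],[0.96,0.5,0,0,0,0,1],[0.96,0.5,0,0,0,0,1],[0.96,0.5,0,0,0,0,1],[0.96,0.5,0,0,0,0,1],[0.96,0.5,0,0,0,0,1],[0.96,0.5,0,0,0,0,1],[0,0,0,0,0,0,1]]}}

```text
time_s: 4.6
position: [0.4991, -0.1095, 0.2226]
tcp_rot: [[-0.004, 1.0, 0.0], [1.0, 0.004, -0.0], [-0.0, 0.0, -1.0]]
force: [-0.5, -0.2, 0.2]
opening: 0.004
```

Call:
{"method": "send_rows", "body": {"moves": [[0.8,0.4,0,0,0,0,1],[0,0,1,0,0,0,1],[0,0,1,0,0,0,1],[0,0,1,0,0,0,1],[0,0,1,0,0,0,1],[0,0,0.9,0,0,0,1],[0,0,0,0,0,0,1]]}}

```text
time_s: 5.48
position: [0.5072, -0.0915, 0.0988]
tcp_rot: [[0.0, 1.0, -0.004], [1.0, -0.0, 0.001], [0.001, -0.004, -1.0]]
force: [-0.4, 0.5, -0.6]
opening: 0.008
```

```bash
cat > look.py <<'E'
import sys
from h import *
np.set_printoptions(precision=4,suppress=True)
t=sys.argv[1]
a=cap('top')['img'][175:265,220:340]; b=cap('scene')['img'][165:255,220:340]
a=cv2.resize(a,(600,450),interpolation=cv2.INTER_CUBIC);b=cv2.resize(b,(600,450),interpolation=cv2.INTER_CUBIC)
cv2.imwrite(f'pics/{t}.png',cv2.resize(np.hstack([a,b]),(800,300))[:,:,::-1])
s=status.read_state(); print(s['time_s'],s['position'],s['force'],s['joint_positions'])
E
cat > look1.py <<'E'
import sys
from h import *
np.set_printoptions(precision=4,suppress=True)
n,t,x0,y0,w=sys.argv[1],sys.argv[2],*map(int,sys.argv[3:6])
h=w*3//4
c=cap(n);cv2.imwrite(f'pics/{t}.png',cv2.resize(c['img'][y0:y0+h,x0:x0+w],(800,600),interpolation=cv2.INTER_CUBIC)[:,:,::-1])
s=status.read_state(); print(s['time_s'],np.array(s['position']),s['force'],s['joint_positions'])
E
python3 look1.py scene s1 200 150 120
```

```text
5.525 [ 0.5081 -0.0917  0.0998] [0.0298 0.4893 0.574 ] [-22.6363  32.82   103.8062  -0.022   43.4588 -22.6255]
```

View pics/s1.png

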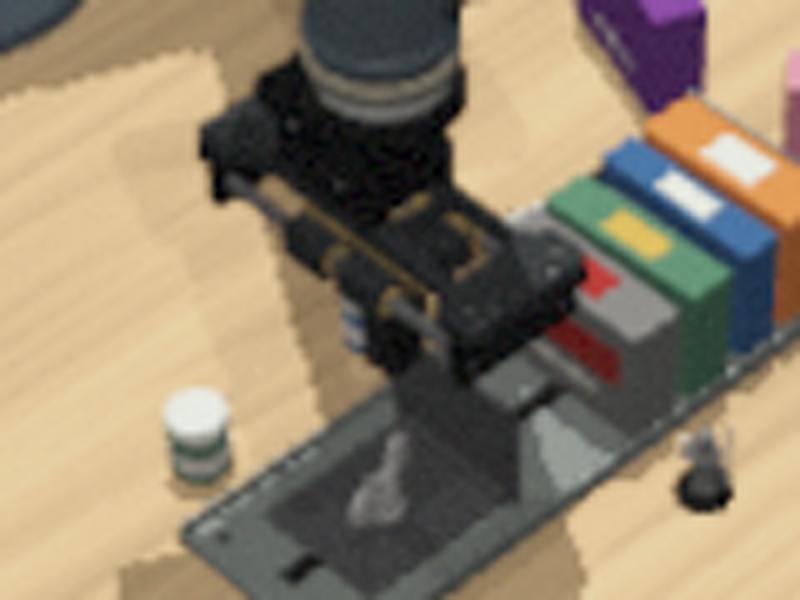

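The view shows the shut fingers hovering between the nut and the plate. I'll lower them and then push.

Call:
{"method": "send_rows", "body": {"moves": [[0,0,0.9,0,0,0,1],[0,0,0.9,0,0,0,1],[0,0,0,0,0,0,1],[0.3,0,0,0,0,0,1],[0.3,0,0,0,0,0,1],[0.3,0,0,0,0,0,1],[0.3,0,0,0,0,0,1]]}}

```text
time_s: 6.4
position: [0.5092, -0.0617, 0.0558]
tcp_rot: [[-0.002, 1.0, 0.001], [1.0, 0.002, -0.002], [-0.002, 0.001, -1.0]]
force: [-0.5, -4.0, 3.0]
opening: 0.007
```

Call:
{"method": "send_rows", "body": {"moves": [[0.3,0,0,0,0,0,1],[0.3,0,0,0,0,0,1],[0.3,0,0,0,0,0,1],[0.3,0,0,0,0,0,1],[0.3,0,0,0,0,0,1],[0.3,0,0,0,0,0,1],[0.3,0,0,0,0,0,1]]}}

```text
time_s: 7.28
position: [0.5092, -0.0085, 0.0551]
tcp_rot: [[-0.001, 1.0, 0.001], [1.0, 0.001, -0.0], [-0.0, 0.001, -1.0]]
force: [2.2, -4.8, 2.6]
opening: 0.005
```

```bash
python3 look1.py scene s2 210 140 120
```

```text
7.325 [ 0.5089 -0.0076  0.055 ] [ 2.7212 -3.1657  0.8522] [-13.479   37.1155 106.3174   0.0589  36.5371 -13.5734]
```

View pics/s2.png

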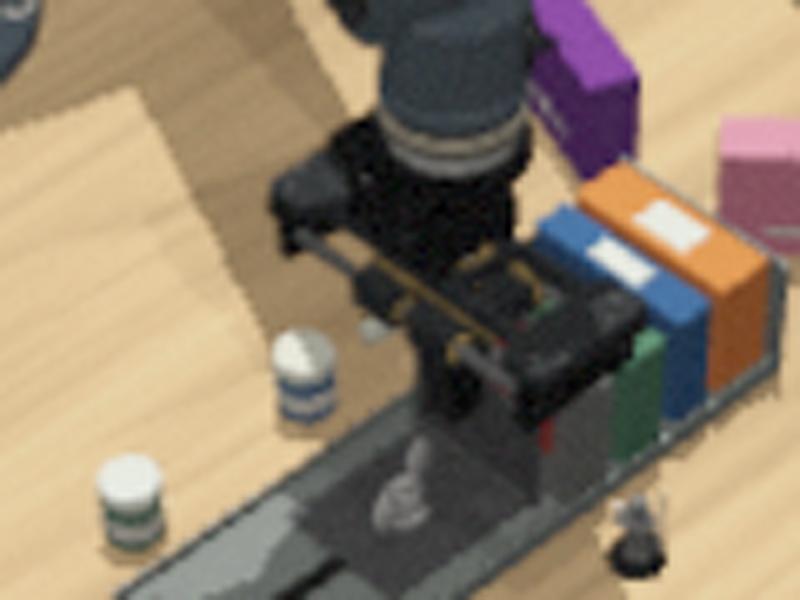

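The plate has reached the grey box. I'll carry on more slowly.

Call:
{"method": "send_rows", "body": {"moves": [[0.2,0,0,0,0,0,1],[0.2,0,0,0,0,0,1],[0.2,0,0,0,0,0,1],[0.2,0,0,0,0,0,1],[0.2,0,0,0,0,0,1],[0.1,0,0,0,0,0,1]]}}

```text
time_s: 8.07
position: [0.5088, 0.0186, 0.055]
tcp_rot: [[-0.001, 1.0, 0.0], [1.0, 0.001, -0.0], [-0.0, 0.0, -1.0]]
force: [2.5, -5.5, 1.0]
opening: 0.007
```

Call:
{"method": "send_rows", "body": {"moves": [[0.1,0,0,0,0,0,1],[0.1,0,0,0,0,0,1],[0.1,0,0,0,0,0,1]]}}

```text
time_s: 8.45
position: [0.5088, 0.0258, 0.055]
tcp_rot: [[-0.001, 1.0, 0.0], [1.0, 0.001, -0.001], [-0.001, 0.0, -1.0]]
force: [1.6, -5.9, 3.1]
opening: 0.005
```

Call:
{"method": "send_rows", "body": {"moves": [[0.1,0,0,0,0,0,1],[0.1,0,0,0,0,0,1],[0.1,0,0,0,0,0,1]]}}

```text
time_s: 8.82
position: [0.5088, 0.0332, 0.055]
tcp_rot: [[-0.001, 1.0, 0.0], [1.0, 0.001, -0.001], [-0.001, 0.0, -1.0]]
force: [2.3, -7.3, 2.7]
opening: 0.008
```

Call:
{"method": "send_rows", "body": {"moves": [[0.1,0,0,0,0,0,1],[0.1,0,0,0,0,0,1]]}}

```text
time_s: 9.07
position: [0.5089, 0.0347, 0.0551]
tcp_rot: [[-0.006, 1.0, -0.0], [1.0, 0.006, -0.007], [-0.007, -0.0, -1.0]]
force: [-1.1, -28.0, 1.6]
opening: 0.003
```

```bash
python3 look1.py scene s3 210 140 120
```

```text
9.125 [0.5088 0.0346 0.0551] [ -0.5223 -21.1856   0.9052] [ -8.4337  37.1751 106.1037  -0.6661  36.6856  -8.2378]
```

View pics/s3.png

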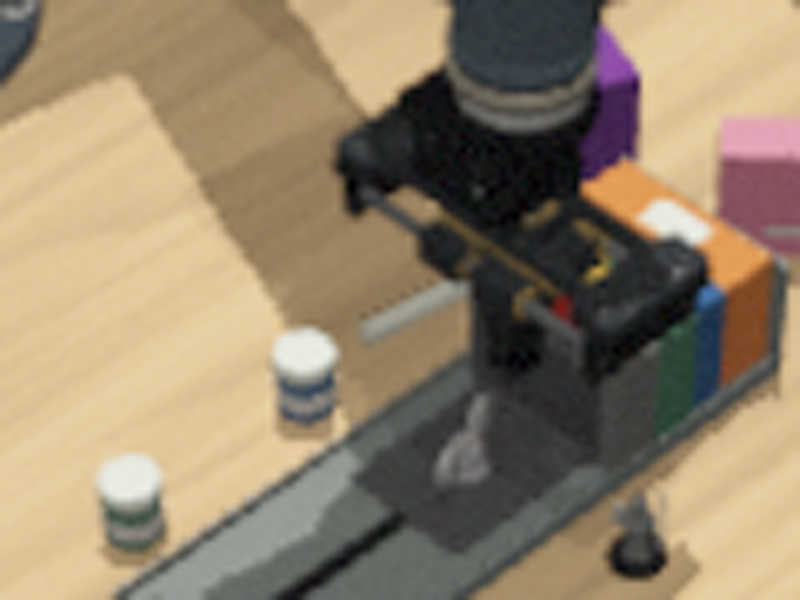

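The force jumped to 28 N, so the row is closed up; the picture shows no gaps. I'll back off, rise and look again.

Call:
{"method": "send_rows", "body": {"moves": [[-0.3,0,0,0,0,0,1],[-0.5,0,-0.3,0,0,0,1],[0,0,-1,0,0,-1,1],[0,0,-1,0,0,-1,1],[0,0,-1,0,0,-1,1],[0,0,0,0,0,-1,1],[-0.5,0,0,0,0,-1,1],[0,0,0,0,0,-1,1]]}}

```text
time_s: 10.12
position: [0.5165, 0.009, 0.1378]
tcp_rot: [[-0.869, 0.495, -0.001], [0.495, 0.869, 0.001], [0.001, 0.001, -1.0]]
force: [-0.7, 0.0, -0.4]
opening: 0.0
```

```bash
python3 look1.py scene s4 210 140 120;python3 look1.py top t4 220 170 120
```

```text
10.175 [0.516  0.0092 0.1377] [-0.8371  0.5732  0.1375] [-11.4206  29.1288 102.2947   0.0558  48.6703 -72.0162]
10.225 [0.5158 0.0094 0.1376] [0.3446 0.3783 1.0635] [-11.4085  29.131  102.3151   0.0574  48.6585 -71.455 ]
```

View pics/s4.png

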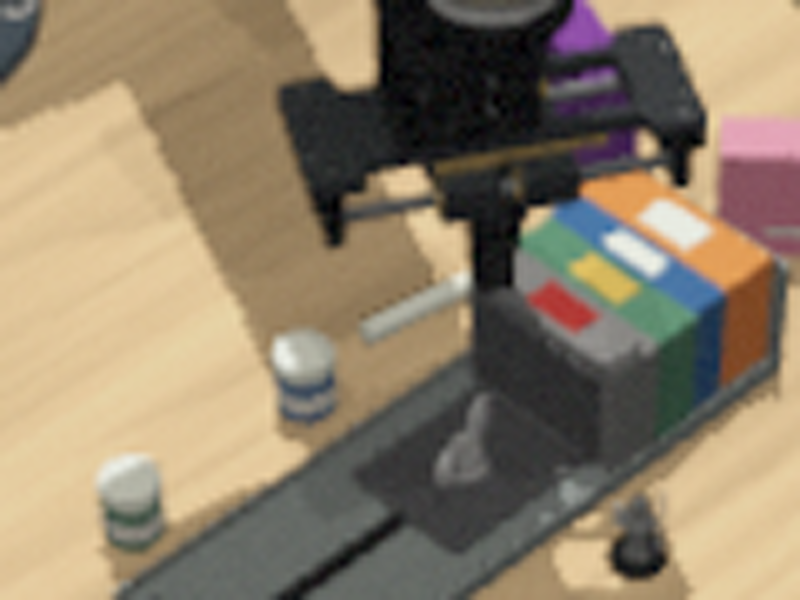

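View pics/t4.png

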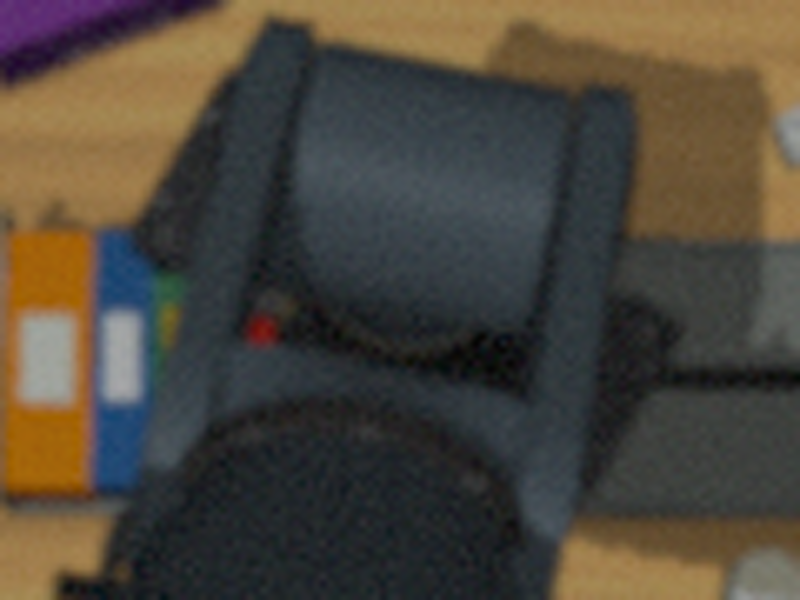

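The games stand upright and closed up, and the stop is against them. The nut is at about (463,445) in the scene crop; I'll locate it from there.

```bash
python3 - <<'E'
from h import *
np.set_printoptions(precision=4,suppress=True)
c=cap('scene')
d=c['depth'];pts=[]
for v in range(195,222):
    for u in range(268,295):
        p=at_d(c,(u,v))
        if .018<p[2]<.05 and abs(p[0]-.509)<.04 and abs(p[1]+.006)<.034: pts.append(p)
pts=np.array(pts);print(len(pts),pts.mean(0),pts.min(0),pts.max(0))
w,v=np.linalg.eigh(np.cov(pts[:,:2].T));print(w,v[:,1],np.degrees(np.arctan2(*v[::-1,1])))
# plate back
pl=[]
for vv in range(185,215):
    for u in range(275,305):
        p=at_d(c,(u,vv))
        if .04<p[2]<.066 and .48<p[0]<.54: pl.append(p)
pl=np.array(pl);print('plate',len(pl),np.median(pl,0))
cr=c['img'][192:225,262:306];cv2.imwrite('pics/s5.png',cv2.resize(cr,(800,600),interpolation=cv2.INTER_CUBIC)[:,:,::-1])
N=np.array([.509,-.006])
for h in range(-110,-30,10):
    a=np.radians(h);u=np.array([np.cos(a),np.sin(a)])
    print(h,[((proj(c,np.r_[N+s*.02*u,.031])-[262,192])*800/44).round() for s in(1,-1)])
E
```

```text
50 [ 0.5147 -0.0079  0.0301] [ 0.4994 -0.0337  0.0193] [0.5419 0.017  0.0436]
[0.     0.0003] [-0.4191  0.9079] 114.78010019169368
plate 78 [0.5084 0.0459 0.052 ]
-110 [array([194., 268.]), array([391., 204.])]
-100 [array([203., 280.]), array([382., 193.])]
-90 [array([215., 291.]), array([370., 182.])]
-80 [array([229., 300.]), array([356., 173.])]
-70 [array([245., 307.]), array([339., 167.])]
-60 [array([263., 311.]), array([322., 162.])]
-50 [array([281., 314.]), array([304., 160.])]
-40 [array([300., 314.]), array([285., 159.])]
```

View pics/s5.png

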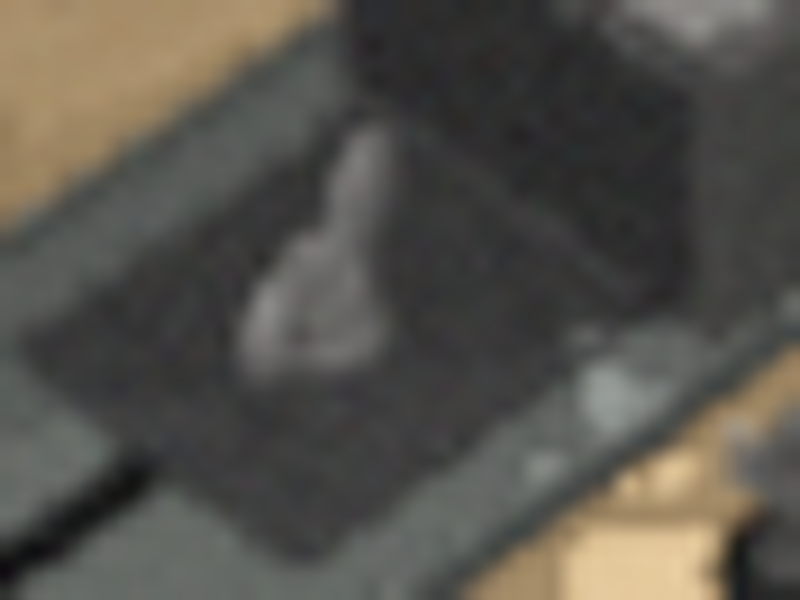

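Call:
{"method": "send_rows", "body": {"moves": [[0,0,0,0,0,-1,1],[0,0,0,0,0,-1,1],[0,0,0,0,0,-1,1],[0,0,0,0,0,-1,1],[0,0,0,0,0,-1,1],[0,0,0,0,0,-0.2,1],[0,0,0,0,0,0,1]]}}

```text
time_s: 11.15
position: [0.5164, 0.0092, 0.1375]
tcp_rot: [[-0.928, -0.372, -0.001], [-0.372, 0.928, 0.0], [0.0, 0.001, -1.0]]
force: [0.3, 0.3, -0.1]
opening: 0.003
```

```bash
cat > go.py <<'E'
import sys
from h import *
s=status.read_state();R=np.array(s['tcp_rot']);p=np.array(s['position'])
t=np.array([float(x) for x in sys.argv[1:4]])
print('yaw',np.degrees(np.arctan2(R[1,0],R[0,0])),'q6',s['joint_positions'][5],'pos',p.round(4),'units',(R.T@(t-p)/.025).round(3),'F',np.round(s['force'],1))
E
python3 go.py 0.538 -0.0235 0.1376
```

```text
yaw -158.14074669842233 q6 -123.26910607488661 pos [0.5164 0.0092 0.1375] units [-0.315 -1.536 -0.003] F [ 0.3  0.3 -0.1]
```

Call:
{"method": "send_rows", "body": {"moves": [[-0.3,-0.8,0,0,0,0,1],[0,-0.75,0,0,0,0,1],[0,0,0.8,0,0,0,1],[0,0,0.8,0,0,0,1],[0,0,0.8,0,0,0,1],[0,0,0.8,0,0,0,1],[0,0,0.8,0,0,0,1],[0,0,0.46,0,0,0,1],[0,0,0,0,0,0,1]]}}

```text
time_s: 12.28
position: [0.5382, -0.0248, 0.0253]
tcp_rot: [[-0.927, -0.374, -0.001], [-0.374, 0.927, 0.0], [0.001, 0.001, -1.0]]
force: [-0.3, 0.6, 0.6]
opening: 0.01
```

```bash
python3 go.py 0.538 -0.0235 0.026; python3 look1.py scene s6 240 165 80
```

```text
yaw -158.02329898665855 q6 -126.49845990340489 pos [ 0.5382 -0.0248  0.0253] units [-0.014  0.05  -0.028] F [-0.3  0.6  0.6]
12.325 [ 0.5385 -0.0247  0.0259] [ 0.3521 -0.6204 -0.0105] [ -14.5082   41.4214  102.489    -0.0029   36.0959 -126.4999]
```

View pics/s6.png

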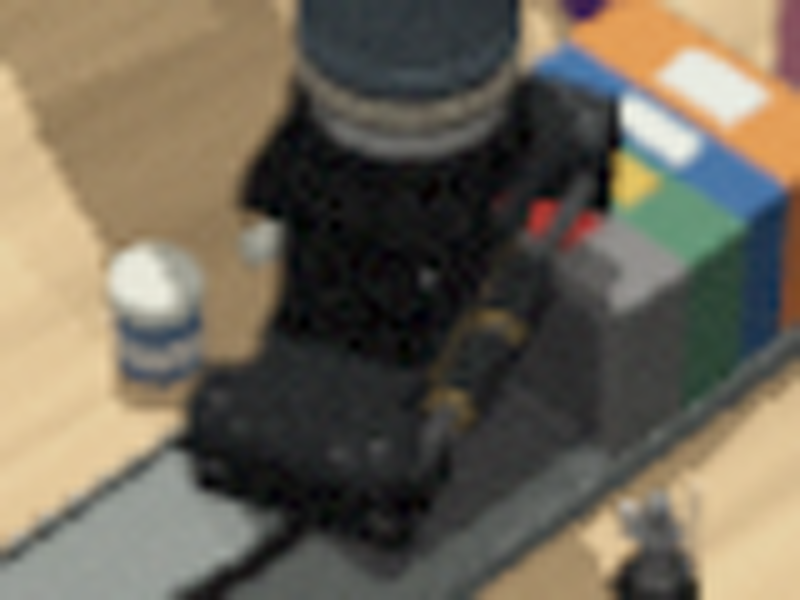

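Call:
{"method": "send_rows", "body": {"moves": [[0.14,0,0,0,0,0,1],[0.14,0,0,0,0,0,1],[0.195,-0.065,0,0,0,1,1],[0.195,-0.065,0,0,0,1,1]]}}

```text
time_s: 12.82
position: [0.5246, -0.0331, 0.0268]
tcp_rot: [[-1.0, -0.03, 0.003], [-0.03, 1.0, -0.001], [-0.003, -0.001, -1.0]]
force: [1.8, 0.9, -0.9]
opening: 0.006
```

Call:
{"method": "send_rows", "body": {"moves": [[0.195,-0.065,0,0,0,1,1],[0.195,-0.065,0,0,0,1,1],[0.195,-0.065,0,0,0,1,1]]}}

```text
time_s: 13.2
position: [0.5095, -0.0362, 0.0267]
tcp_rot: [[-0.881, 0.474, 0.003], [0.474, 0.881, -0.001], [-0.004, 0.0, -1.0]]
force: [1.4, -1.6, -1.4]
opening: 0.003
```

```bash
cat > rel.py <<'E'
from h import *
s=status.read_state();R=np.array(s['tcp_rot']);p=np.array(s['position'])
N=np.array([.509,-.006,p[2]])
print('yaw',np.degrees(np.arctan2(R[1,0],R[0,0])),'q6',s['joint_positions'][5],'pos',p.round(4),'N in tool (t,r) mm',(R.T@(N-p)*1e3).round(1),'F',np.round(s['force'],1),'Ftool',(R.T@np.array(s['force'])).round(1),'M',np.round(s['moment'],2))
E
python3 rel.py; python3 look1.py scene s7 240 165 80
```

```text
yaw 151.72357934213744 q6 -78.29456010820084 pos [ 0.5095 -0.0362  0.0267] N in tool (t,r) mm [14.8 26.4 -0. ] F [ 1.4 -1.6 -1.4] Ftool [-2.  -0.7  1.4] M [-0.17 -0.35 -0.01]
13.25 [ 0.5084 -0.0359  0.0266] [ 1.3861 -0.8662  0.3402] [-16.6083  40.2538 106.8459  -0.0178  32.8024 -78.084 ]
```

View pics/s7.png

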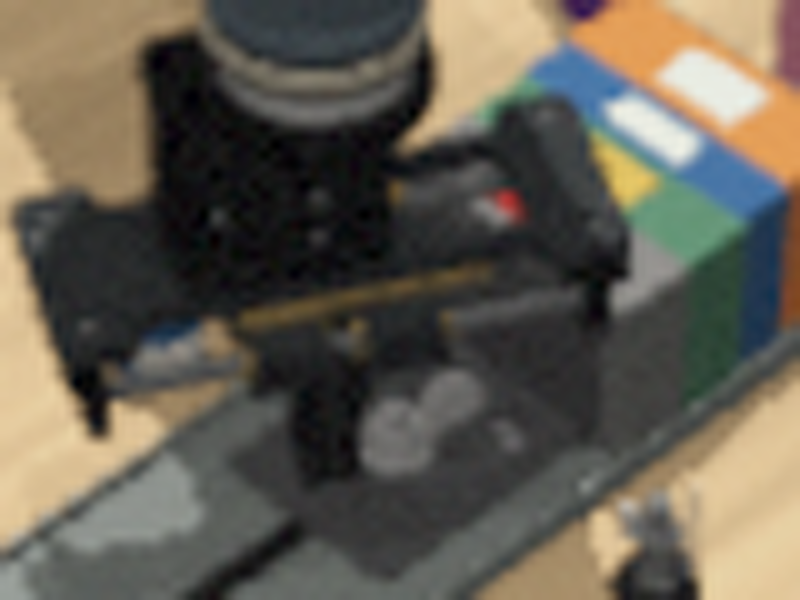

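The nut turns with the finger, at about 2 N. I'll continue the stroke.

Call:
{"method": "send_rows", "body": {"moves": [[0.195,-0.065,0,0,0,1,1],[0.195,-0.065,0,0,0,1,1],[0.195,-0.065,0,0,0,1,1]]}}

```text
time_s: 13.62
position: [0.4944, -0.0309, 0.0266]
tcp_rot: [[-0.528, 0.849, 0.001], [0.849, 0.528, -0.001], [-0.002, 0.001, -1.0]]
force: [0.1, -2.3, -0.5]
opening: 0.005
```

Call:
{"method": "send_rows", "body": {"moves": [[0.195,-0.065,0,0,0,1,1],[0.195,-0.065,0,0,0,1,1],[0.195,-0.065,0,0,0,1,1]]}}

```text
time_s: 14.0
position: [0.4835, -0.0189, 0.0265]
tcp_rot: [[-0.033, 0.999, -0.001], [0.999, 0.033, -0.0], [-0.0, -0.001, -1.0]]
force: [-0.9, -1.2, -0.2]
opening: 0.008
```

```bash
python3 rel.py; python3 look1.py scene s8 240 165 80
```

```text
yaw 91.87810711651753 q6 -17.308507700760277 pos [ 0.4835 -0.0189  0.0265] N in tool (t,r) mm [12.1 25.9 -0. ] F [-0.9 -1.2 -0.2] Ftool [-1.2 -0.9  0.2] M [-0.35  0.04 -0.05]
14.05 [ 0.4833 -0.0184  0.0265] [ 0.4008 -1.6439 -0.6108] [-15.4372  39.4644 110.5118  -0.0215  30.0556 -17.0797]
```

View pics/s8.png

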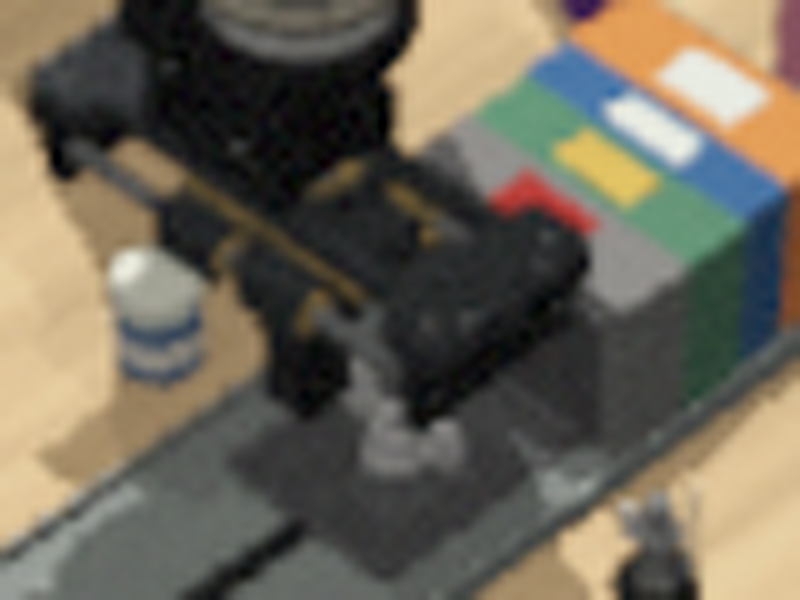

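Call:
{"method": "send_rows", "body": {"moves": [[0.195,-0.065,0,0,0,1,1],[0.195,-0.065,0,0,0,1,1],[0.195,-0.065,0,0,0,1,1],[0,0,0,0,0,0,1]]}}

```text
time_s: 14.55
position: [0.4807, -0.0035, 0.0263]
tcp_rot: [[0.464, 0.886, -0.001], [0.886, -0.464, 0.0], [-0.0, -0.001, -1.0]]
force: [0.5, -0.6, 1.2]
opening: 0.002
```

```bash
python3 rel.py
```

```text
yaw 62.38409638613691 q6 13.864732151485265 pos [ 0.4807 -0.0035  0.0263] N in tool (t,r) mm [10.9 26.2 -0. ] F [ 0.5 -0.6  1.2] Ftool [-0.3  0.7 -1.2] M [-0.11  0.08  0.01]
```

Call:
{"method": "send_rows", "body": {"moves": [[-0.3,0,0,0,0,0,1],[-0.4,0,0,0,0,0,1],[0,0,-1,0,0,0,1],[0,0,-1,0,0,0,1],[0,0,-1,0,0,-1,1],[0,0,-0.5,0,0,-1,1],[0,0,0,0,0,-1,1],[0,0,0,0,0,-1,1],[0,0,0,0,0,-1,1],[0,0,0,0,0,-1,1],[0,0,0,0,0,-1,1]]}}

```text
time_s: 15.92
position: [0.4728, -0.0199, 0.1135]
tcp_rot: [[-0.675, 0.738, -0.0], [0.738, 0.675, 0.0], [0.0, -0.0, -1.0]]
force: [0.9, -0.4, -0.4]
opening: 0.004
```

Call:
{"method": "send_rows", "body": {"moves": [[0,0,0,0,0,-1,1],[0,0,0,0,0,-1,1],[0,0,0,0,0,-1,1],[0,0,0,0,0,-1,1],[0,0,0,0,0,-1,1],[0,0,0,0,0,-1,1],[0,0,0,0,0,-1,1],[0,0,0,0,0,-1,1],[0,0,0,0,0,0,1]]}}

```text
time_s: 17.05
position: [0.4728, -0.0198, 0.1135]
tcp_rot: [[-0.849, -0.529, -0.0], [-0.529, 0.849, 0.0], [0.0, 0.0, -1.0]]
force: [-0.3, 0.6, -1.0]
opening: 0.007
```

```bash
python3 go.py .545 -.0031 .125; python3 - <<'E'
from h import *
np.set_printoptions(precision=4,suppress=True)
c=cap('scene')
pts=[]
for v in range(192,225):
    for u in range(262,300):
        p=at_d(c,(u,v))
        if .018<p[2]<.05 and abs(p[0]-.509)<.04 and abs(p[1]+.006)<.034: pts.append(p)
pts=np.array(pts);print(len(pts),pts.mean(0))
w,v=np.linalg.eigh(np.cov(pts[:,:2].T));print(w,np.degrees(np.arctan2(*v[::-1,1])))
cv2.imwrite('pics/s9.png',cv2.resize(c['img'][180:225,255:315],(800,600),interpolation=cv2.INTER_CUBIC)[:,:,::-1])
E
```

```text
yaw -148.05892879103487 q6 -137.90909978546557 pos [ 0.4728 -0.0198  0.1135] units [-2.804 -0.961 -0.46 ] F [-0.3  0.6 -1. ]
42 [ 0.5125 -0.0073  0.0306]
[0.     0.0003] 150.71263105114116
```

View pics/s9.png

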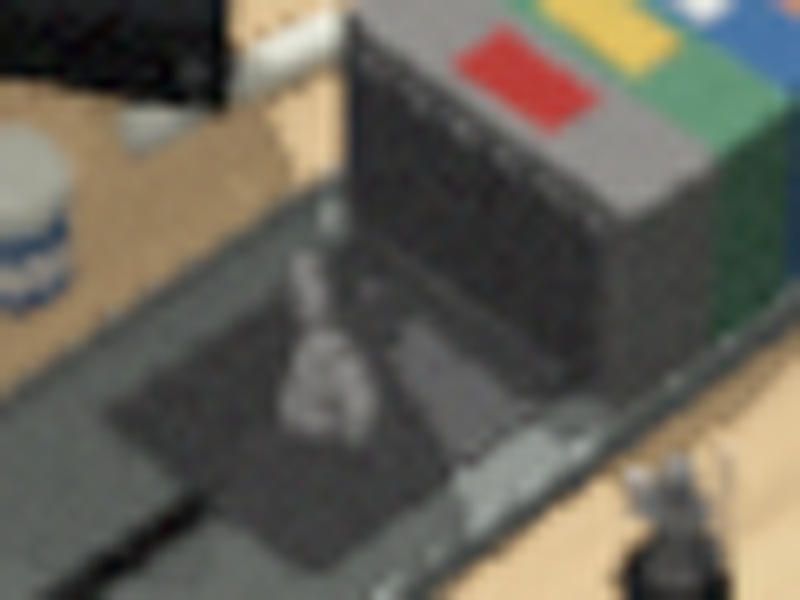

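Call:
{"method": "send_rows", "body": {"moves": [[-0.7,-0.24,0,0,0,0,1],[-0.7,-0.24,0,0,0,0,1],[-0.7,-0.24,0,0,0,0,1],[-0.7,-0.24,0,0,0,0,1],[0,0,0,0,0,-1,1],[0,0,0,0,0,-1,1],[0,0,0,0,0,0,1]]}}

```text
time_s: 17.98
position: [0.545, -0.0026, 0.1134]
tcp_rot: [[-0.618, -0.786, -0.0], [-0.786, 0.618, 0.0], [0.0, 0.0, -1.0]]
force: [-0.3, -0.5, 0.6]
opening: 0.004
```

```bash
python3 go.py .545 -.0031 .0255;python3 rel.py
```

```text
yaw -128.17342518328584 q6 -153.8514970976031 pos [ 0.545  -0.0026  0.1134] units [ 0.015 -0.015  3.516] F [-0.3 -0.5  0.6]
yaw -128.17342518328584 q6 -153.8514970976031 pos [ 0.545  -0.0026  0.1134] N in tool (t,r) mm [24.9 26.2  0. ] F [-0.3 -0.5  0.6] Ftool [ 0.6 -0.1 -0.6] M [ 0.1  -0.09 -0.01]
```

Call:
{"method": "send_rows", "body": {"moves": [[0,0,0.7,0,0,0,1],[0,0,0.7,0,0,0,1],[0,0,0.7,0,0,0,1],[0,0,0.7,0,0,0,1],[0,0,0.7,0,0,0,1],[0,0,0,0,0,0,1]]}}

```text
time_s: 18.73
position: [0.5441, -0.0023, 0.0248]
tcp_rot: [[-0.617, -0.787, -0.003], [-0.787, 0.617, 0.001], [0.001, 0.003, -1.0]]
force: [-0.6, 0.4, 0.6]
opening: 0.006
```

Call:
{"method": "send_rows", "body": {"moves": [[0.15,0,0,0,0,0,1],[0.15,0,0,0,0,0,1],[0.2,-0.1,0,0,0,1,1]]}}

```text
time_s: 19.1
position: [0.5402, -0.0138, 0.0267]
tcp_rot: [[-0.746, -0.666, 0.002], [-0.666, 0.746, 0.0], [-0.002, -0.002, -1.0]]
force: [1.0, 2.2, -1.1]
opening: 0.006
```

Call:
{"method": "send_rows", "body": {"moves": [[0.2,-0.1,0,0,0,1,1],[0.2,-0.1,0,0,0,1,1]]}}

```text
time_s: 19.35
position: [0.5351, -0.0239, 0.0267]
tcp_rot: [[-0.929, -0.369, 0.002], [-0.369, 0.929, 0.0], [-0.002, -0.001, -1.0]]
force: [1.1, 2.1, -0.0]
opening: 0.005
```

```bash
python3 rel.py; python3 look1.py scene s10 240 165 80
```

```text
yaw -158.35178569228952 q6 -126.23624226519132 pos [ 0.5351 -0.0239  0.0267] N in tool (t,r) mm [17.7 26.3 -0.1] F [ 1.1  2.1 -0. ] Ftool [-1.8  1.5  0.1] M [ 0.39 -0.24 -0.01]
19.4 [ 0.5346 -0.0243  0.0267] [ 0.1724  0.6899 -0.594 ] [ -14.5862   41.1695  103.1124    0.0371   35.6435 -126.0378]
```

View pics/s10.png

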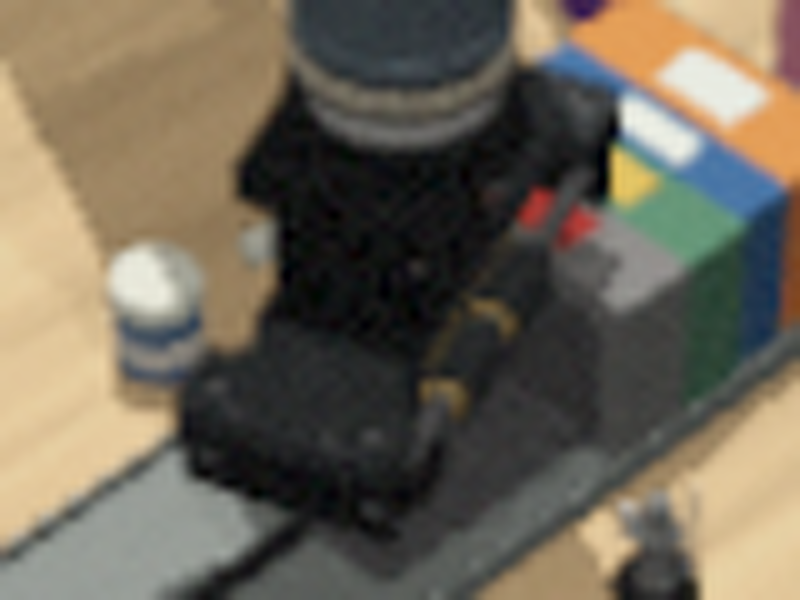

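Call:
{"method": "send_rows", "body": {"moves": [[0.2,-0.1,0,0,0,1,1],[0.2,-0.1,0,0,0,1,1],[0.2,-0.1,0,0,0,1,1],[0.2,-0.1,0,0,0,1,1]]}}

```text
time_s: 19.9
position: [0.5176, -0.0364, 0.0268]
tcp_rot: [[-0.95, 0.312, 0.004], [0.312, 0.95, -0.001], [-0.004, 0.0, -1.0]]
force: [1.0, 0.7, -0.7]
opening: 0.006
```

Call:
{"method": "send_rows", "body": {"moves": [[0.2,-0.1,0,0,0,1,1],[0.2,-0.1,0,0,0,1,1],[0.2,-0.1,0,0,0,1,1]]}}

```text
time_s: 20.27
position: [0.5012, -0.0362, 0.0269]
tcp_rot: [[-0.667, 0.745, 0.004], [0.745, 0.667, -0.001], [-0.004, 0.002, -1.0]]
force: [1.1, 0.0, -1.2]
opening: 0.004
```

```bash
python3 rel.py; python3 look1.py scene s11 240 165 80
```

```text
yaw 131.8213801264571 q6 -58.71088376118483 pos [ 0.5012 -0.0362  0.0269] N in tool (t,r) mm [17.3 25.9 -0. ] F [ 1.1  0.  -1.2] Ftool [-0.7  0.8  1.2] M [ 0.01 -0.43 -0.03]
20.325 [ 0.5    -0.0358  0.0268] [ 1.3751 -0.1013 -0.9009] [-16.8878  39.9513 108.0837   0.0047  31.8283 -58.4935]
```

View pics/s11.png

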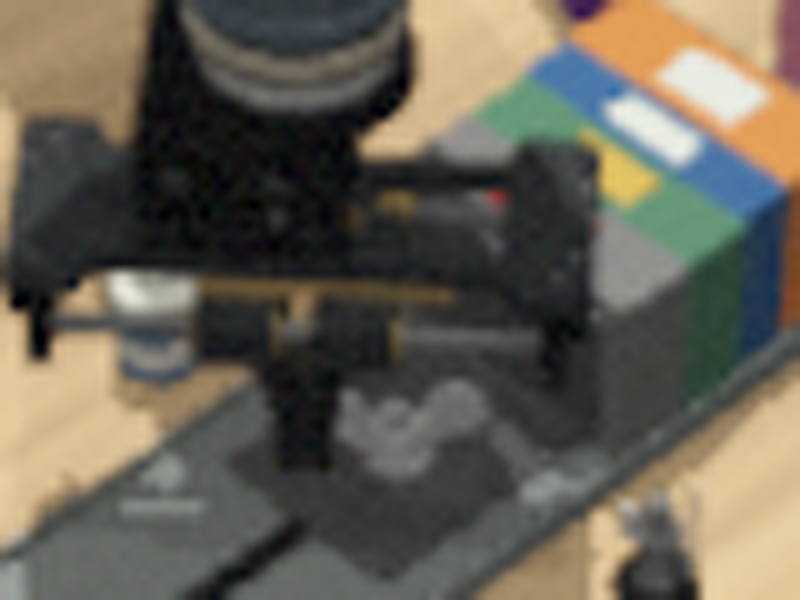

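Call:
{"method": "send_rows", "body": {"moves": [[0.2,-0.1,0,0,0,1,1],[0.2,-0.1,0,0,0,1,1],[0.2,-0.1,0,0,0,1,1]]}}

```text
time_s: 20.7
position: [0.4867, -0.0276, 0.0267]
tcp_rot: [[-0.207, 0.978, 0.003], [0.978, 0.207, -0.001], [-0.002, 0.003, -1.0]]
force: [1.4, -0.3, -0.1]
opening: 0.009
```

Call:
{"method": "send_rows", "body": {"moves": [[0.1,-0.05,0,0,0,0.5,1],[0.1,-0.05,0,0,0,0.5,1]]}}

```text
time_s: 20.95
position: [0.483, -0.0229, 0.0266]
tcp_rot: [[-0.037, 0.999, 0.002], [0.999, 0.037, -0.001], [-0.001, 0.002, -1.0]]
force: [1.0, -1.2, -0.2]
opening: 0.006
```

```bash
python3 rel.py; python3 look1.py scene s12 240 165 80
```

```text
yaw 92.14165838588733 q6 -18.068804535040236 pos [ 0.483  -0.0229  0.0266] N in tool (t,r) mm [15.9 26.6  0. ] F [ 1.  -1.2 -0.2] Ftool [-1.2  0.9  0.2] M [-0.22 -0.22  0.01]
21.0 [ 0.4828 -0.0226  0.0266] [ 0.6861 -0.5198 -0.0386] [-15.9492  39.4135 110.6654  -0.0249  29.817  -17.9409]
```

View pics/s12.png

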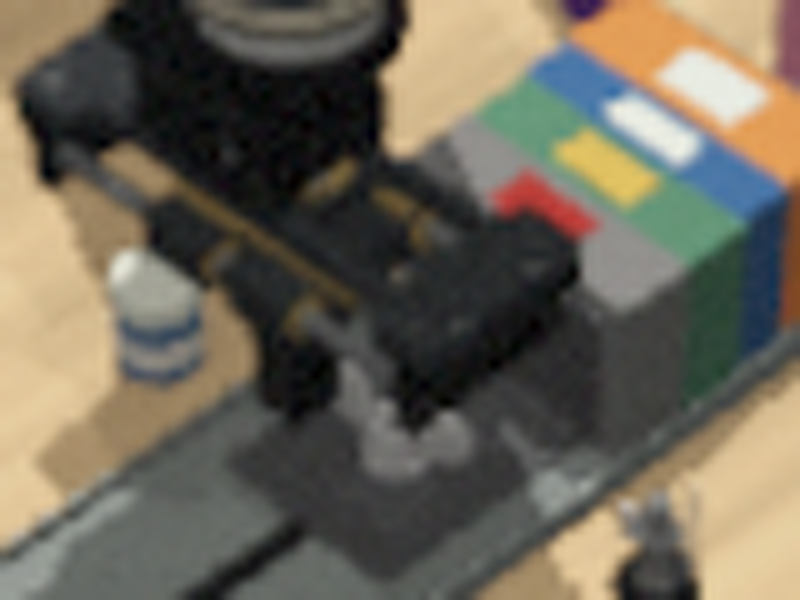

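Call:
{"method": "send_rows", "body": {"moves": [[0.1,-0.05,0,0,0,0.5,1]]}}

```text
time_s: 21.12
position: [0.4815, -0.0204, 0.0266]
tcp_rot: [[0.049, 0.999, 0.001], [0.999, -0.049, -0.001], [-0.001, 0.001, -1.0]]
force: [0.1, -0.8, 1.8]
opening: 0.004
```

Call:
{"method": "send_rows", "body": {"moves": [[0.1,-0.05,0,0,0,0.5,1]]}}

```text
time_s: 21.25
position: [0.4802, -0.0178, 0.0265]
tcp_rot: [[0.136, 0.991, 0.001], [0.991, -0.136, -0.001], [-0.001, 0.001, -1.0]]
force: [0.8, -1.1, 1.2]
opening: 0.006
```

Call:
{"method": "send_rows", "body": {"moves": [[0.06,0,0,0,0,0,1]]}}

```text
time_s: 21.38
position: [0.4802, -0.0166, 0.0265]
tcp_rot: [[0.133, 0.991, 0.001], [0.991, -0.133, -0.001], [-0.001, 0.001, -1.0]]
force: [-1.7, -7.8, 3.1]
opening: 0.005
```

```bash
python3 rel.py
```

```text
yaw 82.35357790220209 q6 -7.539440355944474 pos [ 0.4802 -0.0166  0.0265] N in tool (t,r) mm [14.3 27.1  0. ] F [-1.7 -7.8  3.1] Ftool [-8.  -0.6 -3.1] M [-1.37  0.24 -0.05]
```

Call:
{"method": "send_rows", "body": {"moves": [[0.03,0,0,0,0,0,1]]}}

```text
time_s: 21.5
position: [0.4803, -0.0165, 0.0265]
tcp_rot: [[0.132, 0.991, 0.0], [0.991, -0.132, -0.002], [-0.002, 0.001, -1.0]]
force: [-3.3, -9.9, 3.8]
opening: 0.003
```

Call:
{"method": "send_rows", "body": {"moves": [[0,0,0,0,0,0,1],[0,0,0,0,0,0,1]]}}

```text
time_s: 21.75
position: [0.4802, -0.0166, 0.0265]
tcp_rot: [[0.133, 0.991, 0.0], [0.991, -0.133, -0.002], [-0.002, 0.001, -1.0]]
force: [-2.7, -7.8, 3.2]
opening: 0.002
```

```bash
python3 rel.py; python3 look1.py scene s13 240 165 80
```

```text
yaw 82.35974438286857 q6 -7.458702851545866 pos [ 0.4802 -0.0166  0.0265] N in tool (t,r) mm [14.3 27.1 -0. ] F [-2.7 -7.8  3.2] Ftool [-8.1 -1.6 -3.2] M [-1.32  0.27 -0.05]
21.8 [ 0.4803 -0.0166  0.0265] [-2.2404 -8.0248  2.8758] [-15.2702  39.3535 111.0054  -0.1971  29.5897  -7.4605]
```

View pics/s13.png

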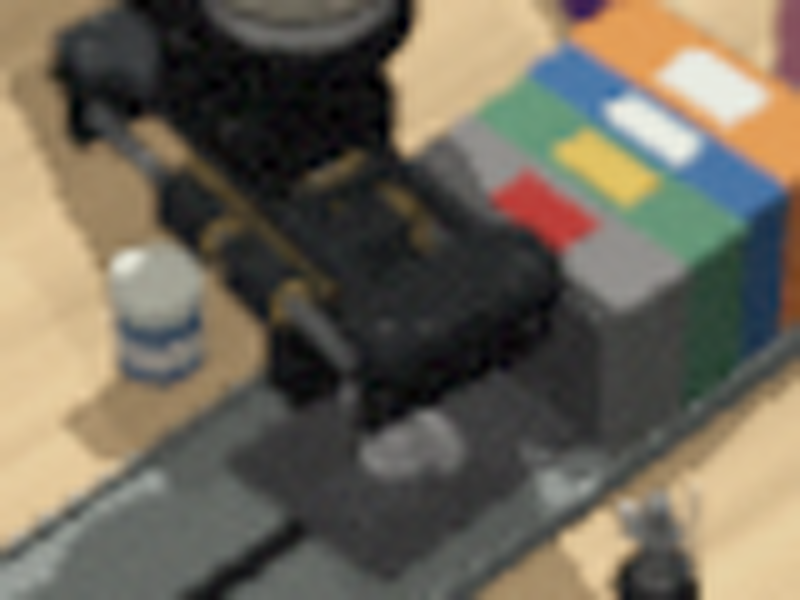

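It holds at 8–10 N without turning. I'll back off and inspect.

Call:
{"method": "send_rows", "body": {"moves": [[-0.2,0,0,0,0,0,1],[-0.6,0,0,0,0,0,1],[0,0,-1,0,0,0,1],[0,0,-1,0,0,0,1],[0,0,-1,0,0,0,1],[-0.9,-0.9,0,0,0,0,1],[-0.9,-0.9,-0.9,0,0,0,1],[-0.9,-0.9,-0.9,0,0,0,1],[-0.9,-0.9,0,0,0,0,1],[-0.9,-0.9,0,0,0,0,1],[-0.9,-0.9,0,0,0,0,1]]}}

```text
time_s: 23.18
position: [0.3238, -0.1507, 0.1462]
tcp_rot: [[0.137, 0.991, 0.0], [0.991, -0.137, -0.0], [-0.0, 0.0, -1.0]]
force: [0.3, -0.5, -0.5]
opening: 0.0
```

Call:
{"method": "send_rows", "body": {"moves": [[-0.9,0,-0.9,0,0,0,1],[-0.9,0,0,0,0,0,1],[-0.9,0,0,0,0,0,1],[-0.9,0,0,0,0,0,1],[-0.9,0,0,0,0,0,1],[-0.9,0,0,0,0,0,1],[-0.9,0,0,0,0,0,1],[0,0,0,0,0,0,1]]}}

```text
time_s: 24.18
position: [0.3032, -0.308, 0.1686]
tcp_rot: [[0.14, 0.99, 0.001], [0.99, -0.14, -0.001], [-0.001, 0.001, -1.0]]
force: [0.1, 1.1, -0.3]
opening: 0.003
```

```bash
python3 - <<'E'
from h import *
np.set_printoptions(precision=4,suppress=True)
for n,(u0,u1,v0,v1) in [('scene',(262,300,192,225)),('top',(262,305,205,245))]:
    c=cap(n);pts=[]
    for v in range(v0,v1):
        for u in range(u0,u1):
            p=at_d(c,(u,v))
            if .018<p[2]<.05 and abs(p[0]-.509)<.04 and abs(p[1]+.006)<.034: pts.append(p)
    pts=np.array(pts)
    if len(pts)>5:
        w,v=np.linalg.eigh(np.cov(pts[:,:2].T));print(n,len(pts),pts.mean(0),w,np.degrees(np.arctan2(*v[::-1,1])))
    a=(205,180,140) if n=='scene' else (215,185,100)
    x0,y0,w=(255,180,60) if n=='scene' else (215,180,110)
    cv2.imwrite(f'pics/f_{n}.png',cv2.resize(c['img'][y0:y0+w*3//4,x0:x0+w],(800,600),interpolation=cv2.INTER_CUBIC)[:,:,::-1])
print(status.read_state()['position'],status.read_state()['time_s'])
E
```

```text
scene 66 [ 0.5135 -0.0063  0.029 ] [0.     0.0003] 178.01217949411628
top 65 [ 0.5096 -0.007   0.0319] [0.     0.0002] -178.88035868685728
[ 0.3027 -0.3053  0.1683] 24.275
```

View pics/f_scene.png

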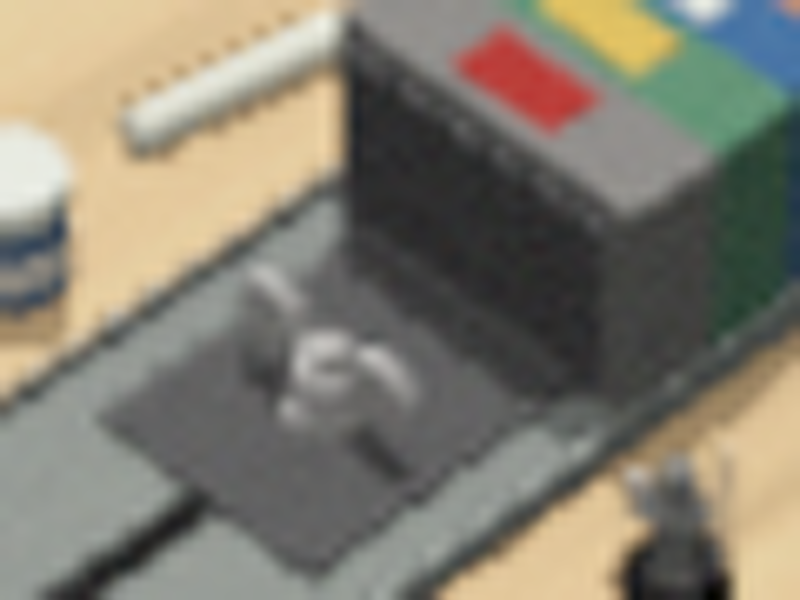

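View pics/f_top.png

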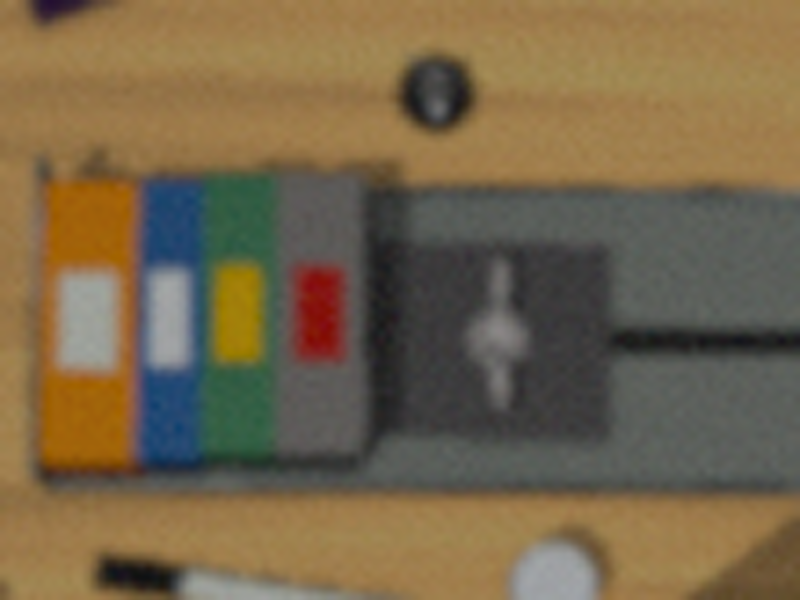

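The wings stand square across the tray, with both cameras within 2° of tight. The row is closed and upright, and the bystanders are where they were.

```bash
python3 -c "
from rig import bot; print(bot.hand_in())"
```

```text
the job is handed in; nothing more can be done
None
```

I closed up the row and turned the wing nut finger-tight, then handed the job in at about 24 s. The hand-in gives no verdict.

- **Closing the row:** I pushed the stop's plate with the shut fingers until the force jumped from about 7 N to 28 N. The pictures then showed no gaps between the games and the end panel.
- **Turning the nut:** It took two clockwise fingertip strokes, about 140° and then 150°, at about 2 N. At the end the nut held against 8–10 N without turning further.

**Last checks:**
- **Wings:** the wings stand square across the tray, within about 2° in both cameras (178.0° in the scene view, -178.9° in the top view; ±180° is square).
- **Nut position:** the nut is at y of about -0.007 m, where about -0.006 m was expected for the closed row. That puts the stop at about 0.117 m.
- **Surroundings:** all four games stand upright, the bystanders I could see in the last close-ups had not moved, and the arm is clear of everything.

No check failed. The only disagreement was about 4 mm in the nut's x between the two cameras, probably because the scene camera sees mainly one side of it.

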